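# Fit the crank on the coffee mill and wind it

## Task

The hand coffee mill has been cleaned and its burrs must be run free. Take the crank with the red knob (not the black-knobbed one, which belongs to the pasta machine), fit its square socket fully down on the square shaft on top of the mill, then wind it clockwise, seen from above, through at least two full turns. Leave the crank seated on the shaft and let go.

Things in the scene. Friction and masses are not known exactly. Their poses are not given: they have to be found in the camera images.
- crank_knob (a point): Centre of the red knob of the loose steel crank (135 g): an upright cylinder, 26 mm across, 48 mm tall, at the start 48 mm over the worktop. It spins on its pin, so an unturned hand can hold it all the way round; the pin's light friction keeps the crank's direction when carried. Keep fingertips less than 25 mm below this point: the arm is there. Axes are the crank's: z up, x from hub to knob.
- crank_hub (a point): Centre of the underside of that crank's hub (35 mm square, 24 mm high): 70 mm from the knob's axis along the crank's -x and 48 mm below the knob's centre. The square hole goes right through, sides along the crank's x and y, 17 mm wide, flaring to 27 mm at the underside. The crank lies with its hole down, knob up. Beware of the coffee maker, 354 mm tall, at x > 0.56, y 0.01 to 0.24 m.
- shaft_foot (a point): Foot of the upright shaft of the fixed mill (red, steel and black, 84 mm wide), 110 mm over the worktop; the fitted crank's underside rests there. z up; sides of the square shaft along x and y at the start. 14 mm square for 17 mm, then tapers to 4 mm at the tip, 30 mm up: the socket centres itself from 8 mm and 14 degrees off, any quarter turn. Fitted, it has 1.5 mm and 14 degrees of play.
- mill_shaft (a joint): Angle of the mill's shaft in rad: 0 at the start, grows as it is wound clockwise seen from above, without end; a stop blocks it from turning back past the start. It stays where it is left; winding takes about 0.12 N m (2 N at the knob).
Not all that is in view belongs to the job. What is shaped like the part that bears crank_knob but blue or orange is not meant.

How it is judged (in metres and radians):
On the way:
1. the crank is fully down on the mill's shaft, before any winding (horizontal distance between crank_hub and shaft_foot below 0.01 m and z of crank_hub in the frame of shaft_foot below 0.01 m and angle between crank_hub's own z axis and vertical below 0.2 rad and value of joint mill_shaft below 1.2 rad), for 0.1 s.
At the end, for the whole second after the job is handed in: The mill's shaft has been wound clockwise two turns or more (over 11.6 rad, which leaves 55 degrees for the play), and the red-knobbed crank sits on it, let go and at rest: hub within 10 mm of the shaft's axis, its underside within 10 mm of the foot, tilted less than 0.2 rad (value of joint mill_shaft above 11.6 rad and horizontal distance between crank_hub and shaft_foot below 0.01 m and z of crank_hub in the frame of shaft_foot below 0.01 m and angle between crank_hub's own z axis and vertical below 0.2 rad and velocity of joint mill_shaft below 0.1 rad/s); the robot touches nothing.
It also fails if it takes over 67 s, if anything falls off the work surface, if the arm or the gripper's body presses on something with over 40 N, if the wrist force passes 120 N, or if a joint passes its speed limit or range.

## Robot

A 6-joint arm with a two-finger parallel gripper is mounted at the origin on a cart in front of the work surface, level with it; the furniture and walls round the work are solid. World frame = base frame: x ahead of the robot, y to its left, z up, the work surface at z = 0. Lengths are in mm, angles in rad, forces in N, time in s.
With the tool pointing down it reaches from about 375 to 750 mm from the base axis. Payload 9 kg.
Tool frame: the origin (TCP) lies between the finger pads; the fingertips stand 17 mm ahead of it and the grasp point (between the pads) lies 2 mm behind it; z points along the fingers, y is the direction in which the jaws open and shut (so a half turn about z gives the same grasp; the last joint's range is limited). The gripper opens to 85 mm and grips with 20 to 120 N. Pads are 22 mm wide; open, the fingers measure 114 mm over their backs; the gripper's body (76 mm by 85 mm) begins 54 mm behind the grasp point. The pads swing forward as they close: fully open they stand 13 mm farther back than shut.
Start: joints at [-1.509, 0.104, 0.097, 1.564, 0, 1.353], TCP at [165.707, -576.694, 248.331] pointing down, gripper open.
Joint ranges: [-2.99, 2.99], [-0.84, 1.86], [-1.1, 1.16], [-1.84, 2.11], [-1.51, 1.56], [-3.14, 3.14]. Speed limits (rad/s): [2.22, 2.22, 2.57, 3.14, 3.14, 3.14].

## Interface

Orientations are given as a 3x3 rotation matrix whose columns are the frame's x, y, z axes.
In Python, from cell import manip gives the robot as it stands.
- The arm moves only by the shell command python3 -m crank 'ROWS'. ROWS is JSON, a list of rows, each a list of 3 entries, a list of its own where there are three numbers: the turn, a rotation vector about the world's x, y, z in degrees, then the shift along the world's x, y, z in cm, then the finger opening in cm, from 0 to 8.54. A call has 1 to 8 rows; each row shifts and turns the commanded pose from where the row before left it; what a row does not reach is not made up. A row lasts 1/10 s, in which the tool goes at most 50 mm and 8.59 degrees, less where a joint would pass 70% of its speed; a pose out of reach is approached as far as the arm can. A call with a gripper value outside its range is refused whole. The fingers move at their own pace and stop on an object; the grip force is fixed at half the most. Time passes only in rows, so rows that do not move let the fingers close. It gives the time, the measured TCP pose, the force and the opening at its end, in the units of the state.
- manip.observe(): the state, without advancing time (a new reading comes with each control period).
- manip.read_camera(name): name is "scene" or "top"; returns the picture (400x640x3 uint8, red, green, blue); there is no depth.
- manip.camera_model(name): a dict with "fx", "fy", "cx", "cy" (pixels), "cam_to_world" (4x4, takes a point from camera to world coordinates). Camera axes: x right, y down, z forward; pixel columns grow to the right and rows downward; lengths in mm; the calibration is good to about 2 mm. A picture is of the moment at which its call begins. camera_model takes no time and is no camera call.
- manip.hand_in(): hands the job in, once; it reports no verdict.
Trained networks look in the newest picture that a camera, given by its name, has taken for a name from the list of things; names that differ only in an ending like _2 or _b are one class to them, and where a whole thing is asked for, a point or a joint stands for the part that bears it (a point fixed in the world has none). Each returns a list of dicts, best first, with "score" (0 to 1); they miss things now and then, are a little off and sometimes report something else, mostly with a low value. They report only what shows in the picture. A call takes as long as a camera call. They do not tell look-alikes from the thing itself.
- manip.masks_of(camera, name): "mask" (400x640 bool, what is visible of it) and "at" ([column, row] in pixels, amid what is visible of it).
- manip.place_of(camera, name): "at" ([column, row] in pixels: a listed point, or the origin of a listed thing).
The state is a dict: "time_s": time; "joint_pos": joint angles; "joint_velocities": joint speeds; "joint_torque": joint torques, N m; "ee_pos": TCP position; "tcp_rot": TCP orientation; "force": force on the tool from outside, world axes, zero at the start; "torque": the same for the moment, N m; "grip_width": opening from 0.0 (shut) to 1.0 (fully open).
Only numpy, scipy, OpenCV 4.12 (cv2) and the standard library are available. Lean on these libraries where they do the work, as an engineer would, in place of code of your own. Each camera call takes 0.05 s, during which the arm holds its last target. There are 200 camera calls.

## Working session

There is one attempt and no reset: what is moved stays moved. The work goes in short steps, Python scripts to look and compute and a shell command to move; the robot and the scene stay as the last step left them, time stands still between calls to the robot, and variables do not carry over. Pictures are saved under pics/ and viewed, about 8 in all and at most 12, crops included, and the job is handed in when it is done.

```bash
ls; mkdir -p pics; cat > h.py <<'E'
from cell import manip
import numpy as np, cv2
def ray(cam,px,z):
    m=manip.camera_model(cam);T=np.array(m["cam_to_world"])
    d=T[:3,:3]@np.array([(px[0]-m["cx"])/m["fx"],(px[1]-m["cy"])/m["fy"],1]);o=T[:3,3]
    return o+d*(z-o[2])/d[2]
def proj(cam,p):
    m=manip.camera_model(cam);T=np.linalg.inv(np.array(m["cam_to_world"]))
    q=T[:3,:3]@np.array(p)+T[:3,3]
    return [m["fx"]*q[0]/q[2]+m["cx"],m["fy"]*q[1]/q[2]+m["cy"]]
def shot(cam,fn=None):
    im=manip.read_camera(cam)
    if fn: cv2.imwrite("pics/"+fn,im[:,:,::-1])
    return im
E
python3 - <<'E'
from h import *
np.set_printoptions(precision=1,suppress=True)
a=shot("scene");b=shot("top")
cv2.imwrite("pics/a.png",cv2.resize(np.vstack([a,b]),None,fx=.75,fy=.75,interpolation=cv2.INTER_AREA)[:,:,::-1])
for c in("scene","top"):
    print(c,np.array(manip.camera_model(c)["cam_to_world"])[:3,3])
    for n,z in(("crank_knob",48),("crank_hub",0),("shaft_foot",110)):
        for r in manip.place_of(c,n): print(n,r["score"],r["at"],ray(c,r["at"],z))
E
```

```text
pics
scene [-298.5  751.4  665.5]
crank_knob 0.89 [274.9, 266.9] [434.2 159.8  48. ]
crank_knob 0.87 [301.3, 248.5] [446.9  69.2  48. ]
crank_knob 0.29 [354.8, 182.1] [ 598.9 -291.4   48. ]
crank_hub 0.86 [329.4, 253.7] [437.6 -13.3   0. ]
crank_hub 0.82 [246.3, 272.1] [523.2 172.4   0. ]
crank_hub 0.49 [336.4, 196.6] [ 640.3 -256.9   -0. ]
shaft_foot 0.96 [352.8, 182.9] [ 509.3 -179.4  110. ]
top [ 415.8 -113.5 1023.1]
crank_knob 0.96 [259.4, 232.4] [463.9  42.1  48. ]
crank_knob 0.86 [208.7, 245.0] [439.  158.2  48. ]
crank_knob 0.84 [419.4, 139.4] [ 666.3 -331.4   48. ]
crank_hub 0.89 [389.2, 148.4] [ 659.1 -268.3    0. ]
crank_hub 0.76 [203.3, 215.9] [510.2 184.8   0. ]
crank_hub 0.67 [286.1, 243.2] [438.8 -13.4   0. ]
shaft_foot 0.76 [355.2, 205.9] [ 510.7 -173.3  110. ]
```

View pics/a.png

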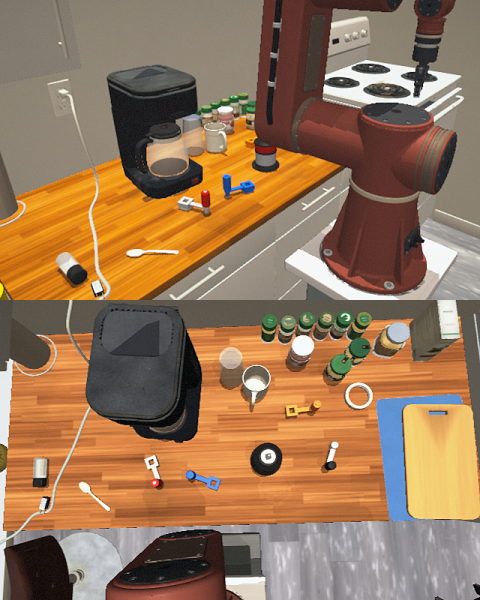

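The candidates in the top view are red (208,245), blue (259,232), orange (419,139) and the black knob near (440,208). The red one at scene (275,267) fits the description, so I'll check it in one crop.

```bash
python3 - <<'E'
from h import *
np.set_printoptions(precision=2,suppress=True)
a=shot("scene");b=shot("top")
c1=cv2.resize(a[230:305,215:315],None,fx=4,fy=4,interpolation=3);c2=cv2.resize(b[190:265,165:265],None,fx=4,fy=4,interpolation=3)
cv2.imwrite("pics/b.png",np.hstack([c1,c2])[:,:,::-1])
for c,im,(x0,y0,x1,y1) in(("scene",a,(215,230,315,305)),("top",b,(165,190,240,265))):
    h=cv2.cvtColor(im,cv2.COLOR_RGB2HSV);m=((h[...,0]<6)|(h[...,0]>174))&(h[...,1]>170)&(h[...,2]>70)
    ys,xs=np.nonzero(m[y0:y1,x0:x1]);p=(xs.mean()+x0,ys.mean()+y0);print(c,len(xs),p,ray(c,p,48),ray(c,p,72))
from scipy.optimize import least_squares
for n,p,q in(("knob",(274.9,266.9),(208.7,245)),("hub",(246.3,272.1),(203.3,215.9)),("foot",(352.8,182.9),(355.2,205.9))):
    r=least_squares(lambda X:np.r_[np.array(proj("scene",X))-p,np.array(proj("top",X))-q],[450,50,50]);print(n,r.x,r.fun)
s=manip.observe();print(s["tcp_rot"],s["ee_pos"])
E
```

```text
scene 231 (np.float64(272.6320346320346), np.float64(263.0779220779221)) [449.18 153.33  48.  ] [420.12 176.58  72.  ]
top 92 (np.float64(207.3804347826087), np.float64(243.6086956521739)) [442.25 161.24  48.  ] [441.6  154.48  72.  ]
knob [438.18 158.02  45.56] [-0.51 -0.09  0.38  0.38]
hub [509.37 181.82  10.96] [ 0.12  0.03 -0.09 -0.09]
foot [ 508.98 -174.41  111.92] [-1.15 -0.05  0.63  0.69]
[[ 0.96  0.28  0.  ]
 [ 0.28 -0.96 -0.  ]
 [ 0.    0.   -1.  ]] [ 165.72 -576.69  248.32]
```

View pics/b.png

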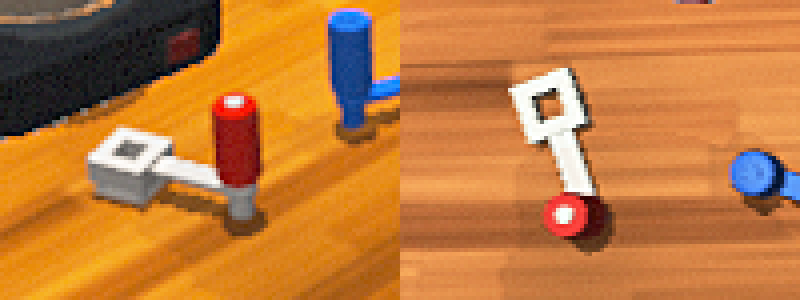

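The crop confirms it: a steel crank with a red knob (top about (206,244)) and a square hub (about (202,216)). The hub lies at about 17.5° from the knob and triangulation matches the given sizes. The knob is near (439,158) and the mill shaft near (510,-174). The jaws are already nearly perpendicular to the crank arm, so I'll set out.

```bash
python3 -m crank '[[[0,0,0],[3.1,3.8,0],8.5],[[0,0,0],[3.1,3.8,0],8.5],[[0,0,0],[3.1,3.8,0],8.5],[[0,0,0],[3.1,3.8,0],8.5],[[0,0,0],[3.1,3.8,0],8.5],[[0,0,0],[3.1,3.8,0],8.5],[[0,0,0],[3.1,3.8,0],8.5],[[0,0,0],[3.1,3.8,0],8.5]]'
python3 -m crank '[[[0,0,0],[1,4.4,0],8.5],[[0,0,0],[1,4.4,0],8.5],[[0,0,0],[0,4.5,0],8.5],[[0,0,0],[0,4.5,0],8.5],[[0,0,0],[0,4.5,0],8.5],[[0,0,0],[0,4.5,0],8.5],[[0,0,0],[0,4.5,0],8.5],[[0,0,0],[0,4.5,0],8.5]]'
python3 -c "
from h import *
s=manip.observe();print(s['ee_pos'],s['tcp_rot'],s['time_s'],s['force'],s['joint_pos'])"
```

```text
time_s: 1.3
ee_pos: [414.7, -271.0, 248.6]
tcp_rot: [[0.961, 0.276, 0.001], [0.276, -0.961, -0.001], [0.0, 0.001, -1.0]]
force: [1.4, -0.6, -0.1]
grip_width: 0.992
time_s: 2.1
ee_pos: [433.4, 87.1, 248.7]
tcp_rot: [[0.961, 0.276, 0.001], [0.276, -0.961, -0.0], [0.001, 0.001, -1.0]]
force: [0.7, 0.2, -0.6]
grip_width: 0.995
[433.43557813  87.10263579 248.6548736 ] [[ 9.61152565e-01  2.76015615e-01  1.06159268e-03]
 [ 2.76015991e-01 -9.61153018e-01 -2.22422859e-04]
 [ 9.58960827e-04  5.06798857e-04 -9.99999412e-01]] 2.1 [ 0.72539812  0.23776045 -0.56468404] [-9.91194915e-02 -3.84143822e-01 -3.48985532e-01  1.60487622e+00
 -1.16278825e-04  2.76282661e+00]
```

```bash
python3 -m crank '[[[0,0,0],[0.3,3.7,0],8.5],[[0,0,0],[0.2,3.6,0],8.5],[[0,0,0],[0,0,-4.5],8.5],[[0,0,0],[0,0,-4.5],8.5],[[0,0,0],[0,0,-4],8.5],[[0,0,0],[0,0,-1],8.5],[[0,0,0],[0,0,0],8.5]]'
python3 - <<'E'
from h import *
a=shot("scene");b=shot("top")
for p in manip.place_of("scene","crank_knob"):print(p)
print(manip.observe()["ee_pos"],proj("scene",manip.observe()["ee_pos"]))
c1=cv2.resize(a[190:310,200:350],None,fx=4,fy=4,interpolation=3)
cv2.imwrite("pics/c.png",c1[:,:,::-1])
E
```

```text
time_s: 2.8
ee_pos: [437.8, 158.2, 107.6]
tcp_rot: [[0.961, 0.276, -0.002], [0.276, -0.961, -0.0], [-0.002, -0.0, -1.0]]
force: [0.2, -0.0, 0.5]
grip_width: 0.997
{'at': [272.2, 265.1], 'score': 0.94}
{'at': [304.5, 243.4], 'score': 0.65}
{'at': [347.9, 172.8], 'score': 0.63}
[440.20390155 158.29002896 110.87146421] [np.float64(271.87663479771487), np.float64(240.44488927317937)]
```

View pics/c.png

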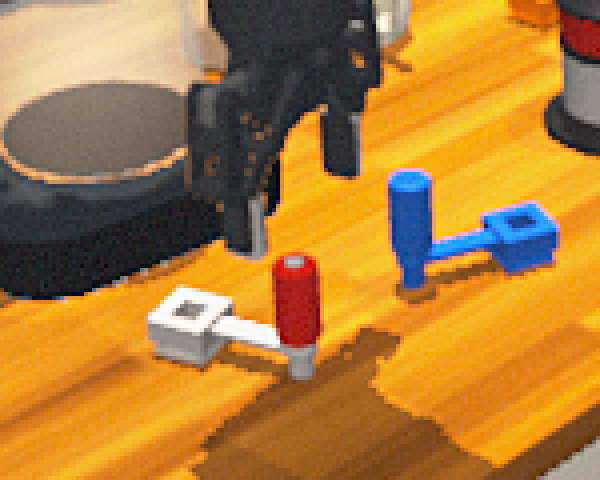

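The fingers straddle the red knob (crop centre (296,300), scene (274,265)), with the fingertip midpoint in line with it. I'll go down, close and lift.

```bash
python3 -m crank '[[[0,0,0],[0,0,-3.2],8.5],[[0,0,0],[0,0,-2.2],8.5],[[0,0,0],[0,0,-0.8],8.5],[[0,0,0],[0,0,0],2.0],[[0,0,0],[0,0,0],2.0],[[0,0,0],[0,0,0],2.0],[[0,0,0],[0,0,0],2.0],[[0,0,0],[0,0,0],2.0]]'
python3 -m crank '[[[0,0,0],[0,0,0],2.0],[[0,0,0],[0,0,0],2.0],[[0,0,0],[0,0,0],2.0]]'
```

```text
time_s: 3.75
ee_pos: [439.5, 158.3, 47.6]
tcp_rot: [[0.961, 0.276, 0.002], [0.276, -0.961, -0.0], [0.002, 0.001, -1.0]]
force: [-0.5, -0.1, 5.9]
grip_width: 0.291
time_s: 4.05
ee_pos: [439.5, 158.3, 47.5]
tcp_rot: [[0.961, 0.276, 0.002], [0.276, -0.961, -0.0], [0.002, 0.001, -1.0]]
force: [-1.3, 0.3, 6.3]
grip_width: 0.294
```

Opening is 0.294 × 85 ≈ 25 mm, so the knob is held. I'll lift it and carry it near the mill while turning the hand -17.5°.

```bash
python3 -m crank '[[[0,0,0],[0,0,1],2.0],[[0,0,0],[0,0,3],2.0],[[0,0,0],[0,0,4],2.0],[[0,0,0],[0,0,4],2.0],[[0,0,0],[0,0,4],2.0],[[0,0,0],[0,0,2],2.0],[[0,0,0],[0,0,1],2.0],[[0,0,0],[0,0,0],2.0]]'
python3 -m crank '[[[0,0,0],[0,-2,0],2.0],[[0,0,0],[0,-4,0],2.0],[[0,0,0],[0,-4,0],2.0],[[0,0,0],[0,-4,0],2.0],[[0,0,-3],[0,-4,0],2.0],[[0,0,-4],[0,-4,0],2.0],[[0,0,-4],[0,-3,0],2.0],[[0,0,-3.5],[0,-3,0],2.0]]'
python3 -m crank '[[[0,0,-3],[0,-2,0],2.0],[[0,0,0],[0,-1,0],2.0],[[0,0,0],[0,0,0],2.0],[[0,0,0],[0,0,0],2.0]]'
python3 - <<'E'
from h import *
np.set_printoptions(precision=1,suppress=True)
a=shot("scene");b=shot("top")
s=manip.observe();print(s["ee_pos"],s["force"],s["grip_width"]);e=s["ee_pos"]
for c in("scene","top"):
  print(c,np.array(proj(c,e)))
  for n,z in(("crank_hub",e[2]-48),("crank_knob",e[2])):
    for r in manip.place_of(c,n): print(n,r["score"],r["at"],ray(c,r["at"],z))
  for r in manip.place_of(c,"shaft_foot"): print("foot",r["score"],r["at"],ray(c,r["at"],110))
c1=cv2.resize(a[120:280,240:400],None,fx=2.5,fy=2.5,interpolation=3);c2=cv2.resize(b[140:300,240:400],None,fx=2.5,fy=2.5,interpolation=3)
cv2.imwrite("pics/d.png",np.hstack([c1,c2])[:,:,::-1])
E
```

```text
time_s: 4.85
ee_pos: [439.2, 158.3, 237.6]
tcp_rot: [[0.961, 0.276, 0.002], [0.276, -0.961, 0.0], [0.002, 0.0, -1.0]]
force: [0.8, 0.6, -1.7]
grip_width: 0.288
time_s: 5.65
ee_pos: [437.8, -122.9, 234.4]
tcp_rot: [[1.0, 0.023, -0.002], [0.023, -1.0, 0.001], [-0.002, -0.001, -1.0]]
force: [1.7, 0.1, -1.3]
grip_width: 0.289
time_s: 6.05
ee_pos: [438.5, -150.8, 235.7]
tcp_rot: [[1.0, -0.024, -0.001], [-0.024, -1.0, 0.001], [-0.001, -0.001, -1.0]]
force: [-0.7, 1.0, -1.8]
grip_width: 0.284
[ 438.7 -150.6  236.1] [-0.3 -0.4 -1.4] 0.29225158719940025
scene [367.7 146.5]
crank_hub 0.79 [328.8, 253.6] [230.5 203.3 188.1]
crank_knob 0.75 [299.4, 242.2] [236.2 265.7 236.1]
top [348.6 238.4]
crank_hub 0.98 [387.3, 146.8] [ 617.8 -236.3  188.1]
crank_knob 0.93 [418.5, 139.1] [ 618.6 -287.7  236.1]
crank_knob 0.82 [259.0, 232.8] [453.9  12.9 236.1]
```

View pics/d.png

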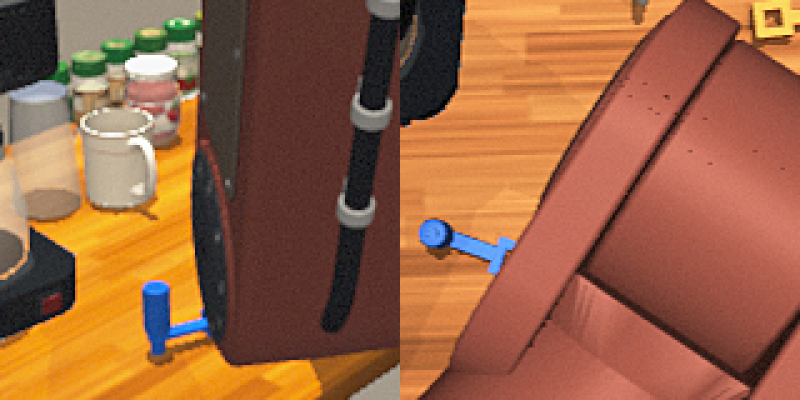

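The arm hides both the mill and the crank here. I'll step back to y≈110 for a look at how the crank hangs and where the mill is.

```bash
python3 -m crank '[[[0,0,0],[0,2,0],2.0],[[0,0,0],[0,4,0],2.0],[[0,0,0],[0,4,0],2.0],[[0,0,0],[0,4,0],2.0],[[0,0,0],[0,4,0],2.0],[[0,0,0],[0,4,0],2.0],[[0,0,0],[0,3,0],2.0],[[0,0,0],[0,1,0],2.0]]'
python3 -m crank '[[[0,0,0],[0,0,0],2.0],[[0,0,0],[0,0,0],2.0]]'
python3 - <<'E'
from h import *
np.set_printoptions(precision=1,suppress=True)
a=shot("scene");b=shot("top")
s=manip.observe();e=np.array(s["ee_pos"]);print(e)
for c in("scene","top"):
  print(c,np.array(proj(c,e)),np.array(proj(c,e+[70,0,-48])))
  for n,z in(("crank_hub",e[2]-48),("crank_knob",e[2])):
    for r in manip.place_of(c,n): print(n,r["score"],r["at"],ray(c,r["at"],z))
  for r in manip.place_of(c,"shaft_foot"): print("foot",r["score"],r["at"],ray(c,r["at"],110))
c1=cv2.resize(a[120:280,240:400],None,fx=2.5,fy=2.5,interpolation=3);c2=cv2.resize(b[140:300,220:380],None,fx=2.5,fy=2.5,interpolation=3)
cv2.imwrite("pics/e.png",np.hstack([c1,c2])[:,:,::-1])
E
```

```text
time_s: 7.25
ee_pos: [438.3, 110.8, 236.5]
tcp_rot: [[1.0, -0.022, 0.0], [-0.022, -1.0, 0.0], [0.0, -0.0, -1.0]]
force: [0.6, -0.3, -0.7]
grip_width: 0.287
time_s: 7.45
ee_pos: [438.8, 107.7, 236.3]
tcp_rot: [[1.0, -0.026, -0.0], [-0.026, -1.0, -0.001], [-0.0, 0.001, -1.0]]
force: [0.4, -0.8, -1.6]
grip_width: 0.29
[438.9 107.2 236.3]
scene [287.5 178.8] [266.9 190.3]
crank_hub 0.91 [264.4, 186.4] [528.7  97.8 188.3]
crank_hub 0.82 [328.1, 249.7] [240.  195.2 188.3]
crank_hub 0.77 [336.1, 196.3] [376.1  27.8 188.3]
crank_knob 0.88 [288.3, 180.9] [429.9 113.1 236.3]
crank_knob 0.69 [350.5, 172.2] [365.4  -5.8 236.3]
crank_knob 0.6 [300.7, 245.7] [226.4 272.  236.3]
top [207.9 242.6] [214.7 207.4]
crank_hub 0.91 [211.2, 207.3] [509.2 114.3 188.3]
crank_hub 0.84 [388.7, 150.1] [ 610.9 -238.7  188.3]
crank_hub 0.82 [286.4, 244.4] [432.2 -32.4 188.3]
crank_knob 0.8 [208.9, 239.8] [444.  105.4 236.3]
crank_knob 0.73 [418.3, 140.7] [ 615.5 -287.1  236.3]
crank_knob 0.72 [257.9, 233.4] [452.9  14.9 236.3]
foot 0.91 [358.5, 209.6] [ 502.6 -179.9  110. ]
```

View pics/e.png

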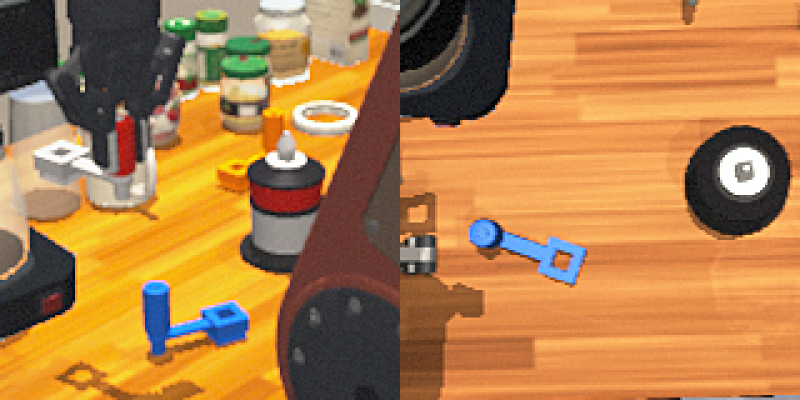

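The crank hangs level with its hub along +x. The mill shaft tip shows at scene (355,173) and top (357,208). I'll measure both numerically.

```bash
python3 - <<'E'
from h import *
from scipy.optimize import least_squares
np.set_printoptions(precision=1,suppress=True)
a=shot("scene");b=shot("top");e=np.array(manip.observe()["ee_pos"])
H={"scene":[], "top":[]};F={"scene":[], "top":[]}
for c in H:
  for k in range(3):
    manip.read_camera(c)
    H[c]+=[min((r["at"] for r in manip.place_of(c,"crank_hub")),key=lambda q:np.hypot(*(np.array(q)-proj(c,e+[70,0,-48]))))]
    F[c]+=[r["at"] for r in manip.place_of(c,"shaft_foot")[:1]]
  print(c,H[c],F[c])
tri=lambda p,q:least_squares(lambda X:np.r_[np.array(proj("scene",X))-p,np.array(proj("top",X))-q],[450,50,50])
r=tri(np.mean(H["scene"],0),np.mean(H["top"],0));print("hub",r.x-e,r.fun)
print("rays tip",ray("scene",(354.8,173.2),140),"foot",ray("scene",(355.2,183.2),110),ray("top",(357.2,208),125),ray("top",(358,208.8),110))
for z in(110,140):
  f=lambda X:np.r_[np.array(proj("scene",[*X,140]))-(354.8,173.2),np.array(proj("scene",[*X,110]))-(355.2,183.2),np.array(proj("top",[*X,125]))-(357.2,208)]
r=least_squares(f,[510,-175]);print("axis",r.x,r.fun)
c1=cv2.resize(b[185:260,180:240],None,fx=7,fy=7,interpolation=3);c2=cv2.resize(b[185:245,330:390],None,fx=6.2,fy=525/60,interpolation=3)
cv2.imwrite("pics/f.png",np.hstack([c1,c2])[:,:,::-1])
E
```

```text
scene [[261.8, 186.9], [263.7, 185.0], [261.0, 189.4]] [[354.6, 181.2], [354.0, 181.3], [352.1, 185.9]]
top [[210.3, 208.0], [210.4, 207.4], [210.1, 203.9]] [[357.2, 207.6], [356.8, 206.8], [358.6, 206.9]]
hub [ 72.6   6.9 -39. ] [ 1.   0.2 -0.7 -0.7]
rays tip [ 501.9 -178.3  140. ] foot [ 503.4 -182.1  110. ] [ 504.6 -176.3  125. ] [ 504.3 -178.9  110. ]
axis [ 503.1 -178. ] [-0.4 -0.1 -0.9  0.5  0.9  0.7]
```

View pics/f.png

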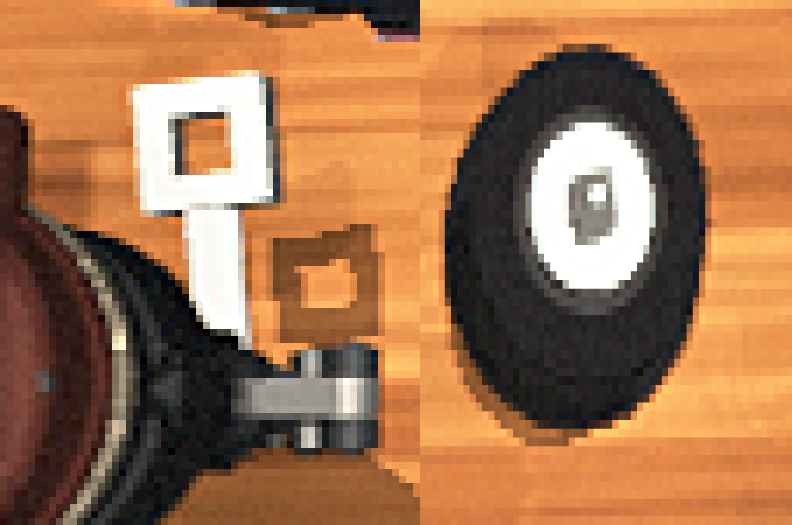

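The hub is yawed about +6.5° (toward +y), the hub offset is about 71 mm, and the shaft axis is near (505,-178). I'll turn -6.5°, move over the shaft at TCP (434,-178), then descend while watching the force.

```bash
python3 -m crank '[[[0,0,0],[-0.1,-2,0],2.0],[[0,0,0],[-0.1,-4,0],2.0],[[0,0,-1],[-0.1,-4.5,0],2.0],[[0,0,-2],[-0.1,-4.5,0],2.0],[[0,0,-2],[-0.1,-4.5,0],2.0],[[0,0,-1.5],[0,-4.5,0],2.0],[[0,0,0],[0,-3,0],2.0],[[0,0,0],[0,-1.5,0],2.0]]'
python3 -m crank '[[[0,0,0],[0,0,0],2.0],[[0,0,0],[0,0,0],2.0],[[0,0,0],[0,0,-1.5],2.0],[[0,0,0],[0,0,-1.5],2.0],[[0,0,0],[0,0,-1],2.0],[[0,0,0],[0,0,-0.6],2.0],[[0,0,0],[0,0,0],2.0]]'
```

```text
time_s: 9.65
ee_pos: [433.3, -179.1, 236.1]
tcp_rot: [[0.99, -0.141, -0.0], [-0.141, -0.99, -0.0], [-0.0, 0.0, -1.0]]
force: [-0.2, 0.5, -1.4]
grip_width: 0.293
time_s: 10.35
ee_pos: [433.2, -176.0, 189.0]
tcp_rot: [[0.99, -0.138, -0.001], [-0.138, -0.99, 0.001], [-0.002, -0.001, -1.0]]
force: [-0.3, -0.9, -2.1]
grip_width: 0.292
```

```bash
python3 -m crank '[[[0,0,0],[0,0,-0.7],2.0],[[0,0,0],[0,0,-0.7],2.0],[[0,0,0],[0,0,0],2.0]]'; python3 -m crank '[[[0,0,0],[0,0,-0.6],2.0],[[0,0,0],[0,0,-0.5],2.0],[[0,0,0],[0,0,0],2.0]]'
```

```text
time_s: 10.65
ee_pos: [433.4, -176.5, 175.3]
tcp_rot: [[0.99, -0.139, -0.001], [-0.139, -0.99, 0.001], [-0.001, -0.001, -1.0]]
force: [0.3, 0.4, -1.9]
grip_width: 0.286
time_s: 10.95
ee_pos: [433.4, -176.5, 164.5]
tcp_rot: [[0.99, -0.139, -0.001], [-0.139, -0.99, 0.001], [-0.001, -0.0, -1.0]]
force: [-1.0, -0.1, -1.5]
grip_width: 0.289
```

```bash
python3 -m crank '[[[0,0,0],[0,0,-0.4],2.0],[[0,0,0],[0,0,-0.3],2.0],[[0,0,0],[0,0,0],2.0],[[0,0,0],[0,0,0],2.0]]'
python3 - <<'E'
from h import *
a=shot("scene");b=shot("top")
cv2.imwrite("pics/g.png",np.hstack([cv2.resize(x[y0:y0+120,290:410],None,fx=3.3,fy=3.3,interpolation=3) for x,y0 in((a,120),(b,150))])[:,:,::-1])
s=manip.observe();print(s["ee_pos"],s["force"],s["torque"])
E
```

```text
time_s: 11.35
ee_pos: [433.6, -176.6, 158.2]
tcp_rot: [[0.99, -0.139, -0.0], [-0.139, -0.99, 0.0], [-0.0, -0.0, -1.0]]
force: [-0.4, 0.1, -1.9]
grip_width: 0.291
[ 433.66871316 -176.66779691  158.33787803] [-0.64950597  0.0596265  -1.65939787] [ 0.00842115  0.30017448 -0.01995369]
```

View pics/g.png

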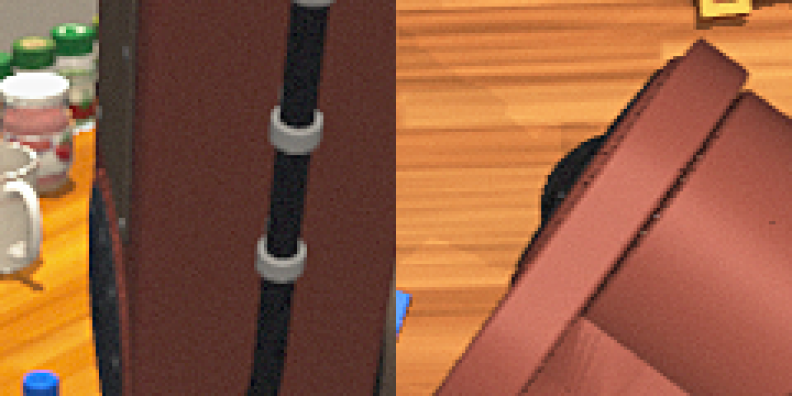

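The arm still hides the fit, so I'll feel for it: lower a little, then nudge sideways.

```bash
python3 -m crank '[[[0,0,0],[0,0,-0.2],2.0],[[0,0,0],[0,0,-0.1],2.0],[[0,0,0],[0,0,0],2.0]]'; python3 -m crank '[[[0,0,0],[-0.3,0,0],2.0],[[0,0,0],[0,0,0],2.0]]';python3 -m crank '[[[0,0,0],[0.6,0,0],2.0],[[0,0,0],[0,0,0],2.0]]';python3 -m crank '[[[0,0,0],[-0.3,0,0],2.0],[[0,0,0],[0,0,0],2.0]]'
```

```text
time_s: 11.75
ee_pos: [433.5, -177.1, 156.5]
tcp_rot: [[0.99, -0.139, -0.0], [-0.139, -0.99, -0.002], [-0.0, 0.002, -1.0]]
force: [-8.5, -0.2, 9.7]
grip_width: 0.29
time_s: 11.95
ee_pos: [431.6, -177.2, 156.4]
tcp_rot: [[0.99, -0.139, 0.003], [-0.139, -0.99, -0.001], [0.003, 0.001, -1.0]]
force: [0.7, 0.7, 5.1]
grip_width: 0.287
time_s: 12.15
ee_pos: [434.3, -177.2, 156.2]
tcp_rot: [[0.99, -0.14, -0.007], [-0.14, -0.99, -0.002], [-0.006, 0.003, -1.0]]
force: [-22.9, -1.1, 18.2]
grip_width: 0.291
time_s: 12.35
ee_pos: [433.5, -177.2, 156.2]
tcp_rot: [[0.99, -0.139, -0.0], [-0.139, -0.99, -0.001], [-0.0, 0.001, -1.0]]
force: [-5.3, 0.4, 9.5]
grip_width: 0.29
```

It's seated: the crank touches the foot at TCP z≈157, and the hub is stopped sideways within its play. Recentring slightly and winding 120° per call clockwise (knob from -x toward +y).

```bash
python3 -m crank '[[[0,0,0],[-0.15,0,0.15],2.0],[[0,0,0],[0,0,0],2.0]]'
python3 -m crank '[[[0,0,0],[0.24,1.81,0],2.0],[[0,0,0],[0.7,1.69,0],2.0],[[0,0,0],[1.11,1.45,0],2.0],[[0,0,0],[1.45,1.11,0],2.0]]'
```

```text
time_s: 12.55
ee_pos: [432.4, -176.8, 157.1]
tcp_rot: [[0.99, -0.139, 0.0], [-0.139, -0.99, -0.0], [0.0, 0.0, -1.0]]
force: [-0.9, -0.8, 3.1]
grip_width: 0.29
time_s: 12.95
ee_pos: [467.2, -115.7, 156.9]
tcp_rot: [[0.99, -0.139, -0.001], [-0.139, -0.99, -0.001], [-0.001, 0.001, -1.0]]
force: [0.6, -6.5, 1.5]
grip_width: 0.286
```

```bash
python3 -m crank '[[[0,0,0],[1.69,0.7,0],2.0],[[0,0,0],[1.81,0.24,0],2.0],[[0,0,0],[1.81,-0.24,0],2.0],[[0,0,0],[1.69,-0.7,0],2.0]]'
python3 -m crank '[[[0,0,0],[1.45,-1.11,0],2.0],[[0,0,0],[1.11,-1.45,0],2.0],[[0,0,0],[0.7,-1.69,0],2.0],[[0,0,0],[0.24,-1.81,0],2.0],[[0,0,0],[-0.24,-1.81,0],2.0],[[0,0,0],[-0.7,-1.69,0],2.0],[[0,0,0],[-1.11,-1.45,0],2.0],[[0,0,0],[-1.45,-1.11,0],2.0]]'
python3 - <<'E'
from h import *
a=shot("scene");b=shot("top")
cv2.imwrite("pics/i.png",np.hstack([cv2.resize(x[y0:y0+120,290:410],None,fx=3.3,fy=3.3,interpolation=3) for x,y0 in((a,120),(b,150))])[:,:,::-1])
E
```

```text
time_s: 13.35
ee_pos: [537.6, -115.2, 156.7]
tcp_rot: [[0.991, -0.137, -0.001], [-0.137, -0.991, 0.001], [-0.001, -0.0, -1.0]]
force: [-4.0, -1.8, 4.5]
grip_width: 0.29
time_s: 14.15
ee_pos: [536.6, -238.2, 156.8]
tcp_rot: [[0.99, -0.139, 0.0], [-0.139, -0.99, 0.001], [-0.0, -0.001, -1.0]]
force: [-0.7, 6.8, 4.1]
grip_width: 0.293
```

View pics/i.png

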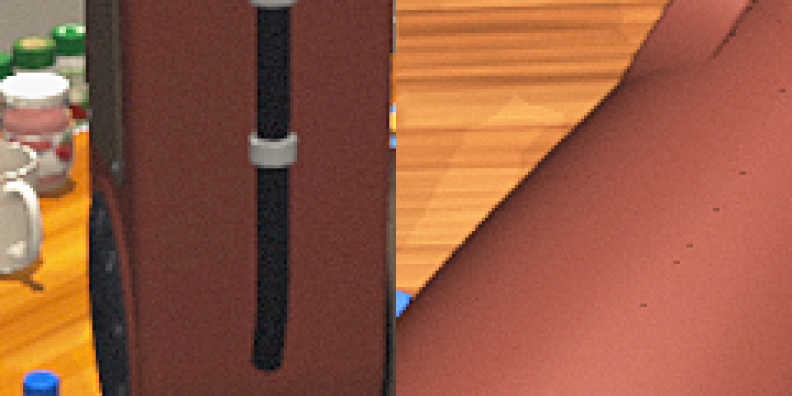

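The view is blocked by the arm, but low tangential forces and a steady z fit a seated crank being wound. Continuing.

```bash
python3 -m crank '[[[0,0,0],[-1.69,-0.7,0],2.0],[[0,0,0],[-1.81,-0.24,0],2.0],[[0,0,0],[-1.81,0.24,0],2.0],[[0,0,0],[-1.69,0.7,0],2.0],[[0,0,0],[-1.45,1.11,0],2.0],[[0,0,0],[-1.11,1.45,0],2.0],[[0,0,0],[-0.7,1.69,0],2.0],[[0,0,0],[-0.24,1.81,0],2.0]]'
python3 -m crank '[[[0,0,0],[0.24,1.81,0],2.0],[[0,0,0],[0.7,1.69,0],2.0],[[0,0,0],[1.11,1.45,0],2.0],[[0,0,0],[1.45,1.11,0],2.0],[[0,0,0],[1.69,0.7,0],2.0],[[0,0,0],[1.81,0.24,0],2.0],[[0,0,0],[1.81,-0.24,0],2.0],[[0,0,0],[1.69,-0.7,0],2.0]]'
python3 -m crank '[[[0,0,0],[1.45,-1.11,0],2.0],[[0,0,0],[1.11,-1.45,0],2.0],[[0,0,0],[0.7,-1.69,0],2.0],[[0,0,0],[0.24,-1.81,0],2.0],[[0,0,0],[-0.24,-1.81,0],2.0],[[0,0,0],[-0.7,-1.69,0],2.0],[[0,0,0],[-1.11,-1.45,0],2.0],[[0,0,0],[-1.45,-1.11,0],2.0]]'
python3 -m crank '[[[0,0,0],[-1.69,-0.7,0],2.0],[[0,0,0],[-1.81,-0.24,0],2.0],[[0,0,0],[-1.81,0.24,0],2.0],[[0,0,0],[-1.69,0.7,0],2.0],[[0,0,0],[-1.45,1.11,0],2.0],[[0,0,0],[-1.11,1.45,0],2.0],[[0,0,0],[-0.7,1.69,0],2.0],[[0,0,0],[-0.24,1.81,0],2.0]]'
```

```text
time_s: 15.05
ee_pos: [432.2, -177.0, 157.1]
tcp_rot: [[0.99, -0.14, 0.001], [-0.14, -0.99, -0.002], [0.002, 0.002, -1.0]]
force: [10.4, -2.3, -1.9]
grip_width: 0.293
time_s: 15.85
ee_pos: [537.6, -115.3, 156.8]
tcp_rot: [[0.99, -0.138, -0.001], [-0.138, -0.99, 0.001], [-0.001, -0.001, -1.0]]
force: [-4.0, -0.0, 4.2]
grip_width: 0.291
time_s: 16.65
ee_pos: [536.5, -238.3, 156.8]
tcp_rot: [[0.99, -0.139, -0.0], [-0.139, -0.99, 0.0], [-0.0, -0.0, -1.0]]
force: [-0.5, 6.5, 3.8]
grip_width: 0.288
time_s: 17.45
ee_pos: [432.1, -177.3, 157.0]
tcp_rot: [[0.99, -0.14, 0.002], [-0.14, -0.99, -0.002], [0.002, 0.001, -1.0]]
force: [11.0, -2.0, -1.2]
grip_width: 0.293
```

Two full turns are done. I'll add 30° for margin, let it settle, open, lift straight up and swing clear to look.

```bash
python3 -m crank '[[[0,0,0],[0.24,1.81,0],2.0],[[0,0,0],[0.7,1.69,0],2.0],[[0,0,0],[0,0,0],2.0],[[0,0,0],[0,0,0],2.0],[[0,0,0],[0,0,0],5.5],[[0,0,0],[0,0,0],5.5],[[0,0,0],[0,0,0],5.5],[[0,0,0],[0,0,0],5.5]]'
python3 -m crank '[[[0,0,0],[0,0,0],5.5],[[0,0,0],[0,0,1],5.5],[[0,0,0],[0,0,2],5.5],[[0,0,0],[0,0,4],5.5],[[0,0,0],[0,0,4],5.5],[[0,0,0],[0,0,1],5.5]]'
python3 -m crank '[[[0,0,0],[0,2,0],5.5],[[0,0,0],[0,4,0],5.5],[[0,0,0],[0,4,0],5.5],[[0,0,0],[0,4,0],5.5],[[0,0,0],[0,4,0],5.5],[[0,0,0],[0,4,0],5.5],[[0,0,0],[0,2,0],5.5],[[0,0,0],[0,0,0],5.5]]'
python3 - <<'E'
from h import *
np.set_printoptions(precision=1,suppress=True)
a=shot("scene");b=shot("top")
for c in("scene","top"):
  for n,z in(("crank_hub",110),("crank_knob",158)):
    for r in manip.place_of(c,n): print(c,n,r["score"],r["at"],ray(c,r["at"],z))
cv2.imwrite("pics/j.png",np.hstack([cv2.resize(x[y0:y0+120,290:410],None,fx=3.3,fy=3.3,interpolation=3) for x,y0 in((a,120),(b,160))])[:,:,::-1])
s=manip.observe();print(s["ee_pos"],s["force"],s["grip_width"],s["time_s"])
E
```

```text
time_s: 18.25
ee_pos: [441.3, -141.9, 156.5]
tcp_rot: [[0.99, -0.139, -0.001], [-0.139, -0.99, 0.0], [-0.001, -0.0, -1.0]]
force: [0.5, 0.2, 0.1]
grip_width: 0.641
time_s: 18.85
ee_pos: [442.7, -142.4, 282.1]
tcp_rot: [[0.99, -0.139, 0.005], [-0.139, -0.99, -0.004], [0.006, 0.003, -1.0]]
force: [0.5, -1.0, -0.0]
grip_width: 0.641
time_s: 19.65
ee_pos: [439.3, 82.4, 277.0]
tcp_rot: [[0.993, -0.117, 0.002], [-0.117, -0.993, 0.013], [-0.0, -0.014, -1.0]]
force: [1.4, -0.7, -0.0]
grip_width: 0.645
scene crank_hub 0.95 [328.9, 252.6] [319.5 110.8 110. ]
scene crank_hub 0.56 [333.4, 195.3] [495.7 -90.7 110. ]
scene crank_hub 0.53 [354.0, 179.0] [ 523.6 -200.5  110. ]
scene crank_hub 0.28 [363.4, 179.5] [ 503.  -214.7  110. ]
scene crank_knob 0.83 [302.7, 245.1] [321.1 180.4 158. ]
scene crank_knob 0.81 [363.3, 176.8] [ 444.4 -143.5  158. ]
scene crank_knob 0.53 [350.2, 171.5] [ 490.2 -146.9  158. ]
top crank_hub 0.89 [287.9, 246.0] [430.3 -27.9 110. ]
top crank_hub 0.82 [388.0, 148.3] [ 633.3 -249.1  110. ]
top crank_hub 0.8 [356.4, 208.6] [ 504.9 -175.6  110. ]
top crank_knob 0.88 [419.6, 139.2] [ 638.4 -307.3  158. ]
top crank_knob 0.8 [341.9, 236.2] [ 445.7 -141.   158. ]
top crank_knob 0.69 [257.4, 233.6] [456.2  28.7 158. ]
[439.7  80.5 276.8] [ 0.7 -0.  -0. ] 0.6423329036884343 19.95
```

View pics/j.png

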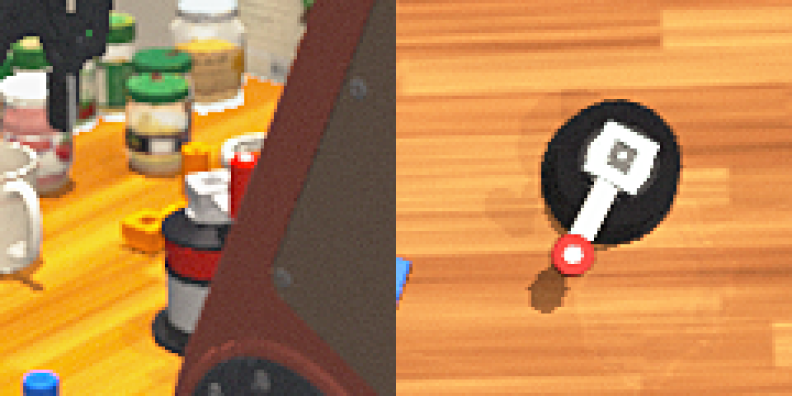

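The crank sits level on the mill with the shaft through its socket. The hub measures about (505,-176) and the knob about (445,-142), as expected after 2 turns plus 30°, and the gripper is clear. Handing in.

```bash
python3 -c "
from cell import manip
print(manip.hand_in())"
```

```text
the job is handed in; nothing more can be done
None
```

I fitted the red-knobbed crank on the mill shaft and wound it clockwise through 2 turns plus 30° (about 13 rad commanded, less up to 0.25 rad of play). Then I let go, lifted clear and handed the job in at about 20 s.

**Last checks:**
- The final top picture shows the shaft through the socket and the hub at about (505, -176) mm, within a few mm of the shaft axis I measured earlier. The knob is at about (445, -142) mm, where 30° past the start should put it.
- The scene picture shows the hub level and down on the mill.
- The gripper is open and clear, with about zero force on it.

**Not confirmed or in disagreement:**
- The arm hid the mill from both cameras during fitting and winding. I judged seating then by touch: the crank met the foot at TCP z ≈ 157 mm and was stopped sideways.
- The shaft angle was never read directly; it follows from the knob's path and its final direction.
- Shaft position estimates from different pictures disagreed by about 6 mm. One late scene-camera hub estimate, about 30 mm off, came from a partly hidden view, so I set it aside.

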